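Pack the two solid pistons into the divided box

TASK

Two of the three look-alike pistons on the packing deck are solid and one is hollow and much lighter: find out by feel which is which. They are too wide to grip, so push the two solid ones over the edge of the deck into the two empty cells of the divided box, one per cell and lying flat with its sprung pad sunk fully, and leave the hollow one standing on the deck. Do not disturb the other things on the deck and in the box.

Things in the scene. Friction and masses are not known exactly. Their poses are not given: they have to be found in the camera images.
- deck: fixed packing deck, a smooth plywood board on pallet blocks, 271 mm (its x) by 600 mm (its y), top 60 mm above the table. Origin: centre of its underside, on the table. Its x axis points across the deck to the edge where the divided box stands, 135.5 mm from the origin; its y axis runs along that edge.
- box: fixed open wooden box against the deck's far edge (1 mm gap), same yaw: 121 (x) by 351 (y) by 57 mm high, wall tops 3 mm under the deck's top. Three cells in a row along y, each 109 x 109 mm inside, walls and dividers 6 mm thick, floor 41 mm above the table, centres at y -115, 0, +115 mm. Two are empty but for a sprung pad, one holds a sleeve. Origin: centre of its underside, on the table.
- pad_1_top (a point): centre of the top of the sprung black rubber pad (100 x 100 mm, 3 mm thick) in the middle of one of the two empty cells: it marks an empty cell. 50 mm above the table when unloaded (7 mm under the wall tops), 44 mm when fully sunk. Axes as the deck's.
- pad_2_top (a point): centre of the top of the sprung black rubber pad (100 x 100 mm, 3 mm thick) in the middle of one of the two empty cells: it marks an empty cell. 50 mm above the table when unloaded (7 mm under the wall tops), 44 mm when fully sunk. Axes as the deck's.
- pad_1 (a joint): how far the pad of that empty cell has sunk, 0 to 0.006 m: a spring carries it, a solid piston sinks it fully (6.6 N), the hollow one only under half way (0.0025 m).
- pad_2 (a joint): how far the pad of that empty cell has sunk, 0 to 0.006 m: a spring carries it, a solid piston sinks it fully (6.6 N), the hollow one only under half way (0.0025 m).
- piston_a: one of three look-alike aluminium pistons: upright cylinder, diameter 90 mm, height 50 mm, closed flat top, two dark grooves; starts standing on the deck. Two are solid (0.77 to 0.9 kg), one is hollow (0.25 to 0.31 kg), which cannot be seen: to slide on the deck a solid one takes a push of 4 to 6 N, the hollow one 1.3 to 2.1 N. Origin: centre of its underside; z is its axis, up.
- piston_b: one of three look-alike aluminium pistons: upright cylinder, diameter 90 mm, height 50 mm, closed flat top, two dark grooves; starts standing on the deck. Two are solid (0.77 to 0.9 kg), one is hollow (0.25 to 0.31 kg), which cannot be seen: to slide on the deck a solid one takes a push of 4 to 6 N, the hollow one 1.3 to 2.1 N. Origin: centre of its underside; z is its axis, up.
- piston_c: one of three look-alike aluminium pistons: upright cylinder, diameter 90 mm, height 50 mm, closed flat top, two dark grooves; starts standing on the deck. Two are solid (0.77 to 0.9 kg), one is hollow (0.25 to 0.31 kg), which cannot be seen: to slide on the deck a solid one takes a push of 4 to 6 N, the hollow one 1.3 to 2.1 N. Origin: centre of its underside; z is its axis, up.
- sleeve: bystander: dark steel sleeve, 72 mm in diameter and 60 mm high, standing in the third cell. Origin: centre of its underside.
- bearing: bystander: steel ring, 60 mm in diameter, 20 mm high, on the deck near its left (+y) robot-side corner. Origin: centre of its underside.
- end_cap: bystander: dark steel cap, 56 mm in diameter, 30 mm high, on the deck near its right (-y) robot-side corner. Origin: centre of its underside.
Mind the look-alikes: they are no part of the job. What is shaped like the piston_a but blue or yellow is not meant.

How it is judged (in metres and radians):
At the end, for the whole second after the job is handed in: Both pads are sunk by more than 4.5 mm (only a solid piston sinks one so far); every piston is level within 0.1 rad and at rest, its underside either 36 to 49 mm over the table (flat in a cell: about 44 mm) or at 55 to 66 mm (standing on the deck) (value of joint each of pad_1, pad_2 above 0.0045 m and (height (world z) of piston_a between 0.036 and 0.049 m or height (world z) of piston_a between 0.055 and 0.066 m) and (height (world z) of piston_b between 0.036 and 0.049 m or height (world z) of piston_b between 0.055 and 0.066 m) and (height (world z) of piston_c between 0.036 and 0.049 m or height (world z) of piston_c between 0.055 and 0.066 m) and angle between each of piston_a, piston_b, piston_c's own z axis and vertical below 0.1 rad and linear speed of each of piston_a, piston_b, piston_c below 0.02 m/s); the robot touches nothing.
It fails at once if a bystander is moved by more than 20 mm (sleeve, bearing or end cap) (distance of any of sleeve, bearing, end_cap from where it was at the start of the episode above 0.02 m).
It also fails if it takes over 72 s, if anything falls off the work surface, if the arm or the gripper's body presses on something with over 40 N, if the wrist force passes 120 N, or if a joint passes its speed limit or range.

ROBOT

A 7-joint arm with a two-finger parallel gripper is mounted at the origin on the work surface. World frame = base frame: x ahead of the robot, y to its left, z up, the work surface at z = 0. Lengths are in mm, angles in rad, forces in N, time in s.
With the tool pointing down it reaches from about 350 to 900 mm from the base axis. Payload 19.9 kg.
Tool frame: the origin (TCP) lies at the very end of the fingers, on their centre line; the grasp point (between the pads) lies 19 mm behind it; z points along the fingers, y is the line along which they close (so a half turn about z gives the same grasp; the last joint's range is limited). The gripper opens to 85 mm and grips with 20 to 120 N. Pads are 22 mm wide; open, the fingers measure 114 mm over their backs; the gripper's body (76 mm by 85 mm) begins 54 mm behind the grasp point. The pads swing forward as they close: fully open they stand 13 mm farther back than shut.
Start: joints at [1.117, 0.417, -0.01, 1.614, 0.005, 1.111, -0.053], TCP at [250.726, -572.481, 202.06] pointing down, gripper open.
Joint ranges: [-2.81, 2.81], [-0.39, 2.02], [-1.27, 1.25], [0.06, 2.57], [-1.19, 4.33], [0.19, 2], [-2.82, 2.82]. Speed limits (rad/s): [1.89, 1.89, 2.39, 2.39, 3.01, 3.01, 3.01].

INTERFACE

Orientations are given as a unit quaternion [x, y, z, w].
In Python, from bench import bot gives the robot as it stands. The module is installed in compiled form; this text tells all that it offers.
- The arm moves only by the tool drive_tool, never from a script. Its argument "rows" is text: rows parted by semicolons, each of 5 numbers parted by spaces: the opening, from -1 (shut) to 1 (fully open), then the shift along the tool's x, y, z scaled (see below), then the turn about the tool's z scaled (see below). In form: grip dx dy dz twist; .... A call has exactly 5 rows; each row is the pose to reach, as a shift and turn from the pose commanded when the call began, along the tool's axes at that moment; what a row does not reach only later rows make up. The controller multiplies each number of a shift by 100 mm and each number of a turn by pi/4 rad. A row lasts 1/12 s, in which the tool goes at most 41.7 mm and 7.16 degrees, less where a joint would pass 70% of its speed; a pose out of reach is approached as far as the arm can. A call with a number of a shift or a turn outside -1 to 1 is refused whole. A call with a gripper value outside its range is refused whole. The fingers move at their own pace and stop on an object; "force" is the grip in N (left out, the last holds). Time passes only in rows, so rows that repeat a pose let the fingers close, or fill a call up. It gives the time, the measured TCP pose, the force, the opening and the grip force at its end, in the units of the state.
- bot.read_state(): the state, without advancing time (a new reading comes with each control period).
- bot.get_image(name): name is "scene" or "top" or "wrist"; returns a dict with "pixels" (384x512x3 uint8, red, green, blue), "camera_matrix" (3x3 intrinsics, pixels), "R" (3x3) and "t" (3): a world point X has camera coordinates R X + t. Camera axes: x right, y down, z forward; pixel columns grow to the right and rows downward; lengths in mm; the calibration is good to about 2 mm. A picture is of the moment at which its call begins. There is no depth.
- bot.finish_job(): hands the job in; it is judged then, once.
The state is a dict: "time_s": time; "joint_positions": joint angles; "qvel": joint speeds; "joint_efforts": joint torques, N m; "ee_pos": TCP position; "ee_rot": TCP orientation; "wrist_force": force on the tool from outside, world axes, zero at the start; "wrist_torque": the same for the moment, N m; "gripper_width": opening from 0.0 (shut) to 1.0 (fully open); "grip_force": force on a finger pad.
Only numpy, scipy, OpenCV 4.12 (cv2) and the standard library are available. Lean on these libraries where they do the work, as an engineer would, in place of code of your own. Each camera call takes 0.05 s, during which the arm holds its last target. There are 200 camera calls.

## Working session

There is one attempt and no reset: what is moved stays moved. The work goes in short steps, Python scripts to look and compute and a tool call to move; the robot and the scene stay as the last step left them, time stands still between calls to the robot, and variables do not carry over. Pictures are saved under pics/ and viewed, at most 10 in all, crops included, and the job is handed in when it is done.

Besides the shell and the picture viewer there is one more tool, called by a JSON object that holds its "method" and its "body", one argument or row to a line. drive_tool: Moves the arm, as the interface text tells. Shifts and turns lie within -1 to 1; 1 stands for 100 mm of shift or pi/4 rad of turn. Its arguments: {"type":"object","properties":{"rows":{"type":"string"},"force":{"type":"number"}},"required":["rows"]}

```bash
mkdir -p pics
python3 - <<'E'
from bench import bot
import cv2
for n in("top","scene"):
    d=bot.get_image(n);cv2.imwrite(f"pics/{n}1.png",d["pixels"][...,::-1])
    print(n,d["camera_matrix"],d["R"],d["t"])
s=bot.read_state();print(s)
E
```

```text
top [[392.79265324   0.         259.66101856]
 [  0.         392.79265324 188.0100624 ]
 [  0.           0.           1.        ]] [[-0.02678696 -0.99958012  0.01104734]
 [-0.98974707  0.0249692  -0.1406317 ]
 [ 0.14029681 -0.01470117 -0.99000034]] [ 27.64515831 498.55807698 886.7892472 ]
scene [[450.81324884   0.         256.32507337]
 [  0.         450.81324884 192.02728551]
 [  0.           0.           1.        ]] [[-0.87454075  0.48466202  0.01676897]
 [ 0.24943156  0.47919878 -0.84151793]
 [-0.41588745 -0.73175901 -0.53996886]] [ 425.48295042  -52.94391146 1262.99490271]
{'time_s': 0.1, 'joint_positions': array([ 1.11651818,  0.41795779, -0.01030344,  1.61407567,  0.00467738,
        1.11070001, -0.05298727]), 'qvel': array([ 0.00055644, -0.00028457, -0.00086537, -0.00266617,  0.00052008,
        0.00086247,  0.00067195]), 'joint_efforts': array([ 8.33725535e-04, -8.65819931e+01,  6.80245310e-01, -4.35641491e+01,
        1.92439643e-02,  4.87078243e-03, -9.27092105e-05]), 'ee_pos': array([ 250.58659699, -572.2055822 ,  201.51178189]), 'ee_rot': array([ 9.78776000e-01,  2.04932259e-01, -1.46409279e-04, -5.38868542e-04]), 'wrist_force': array([-0.05224057, -0.68084162, -0.74795796]), 'wrist_torque': array([0.00512061, 0.01060185, 0.01739362]), 'grip_force': 0.0, 'gripper_width': 0.9983570834068644}
```

View pics/top1.png

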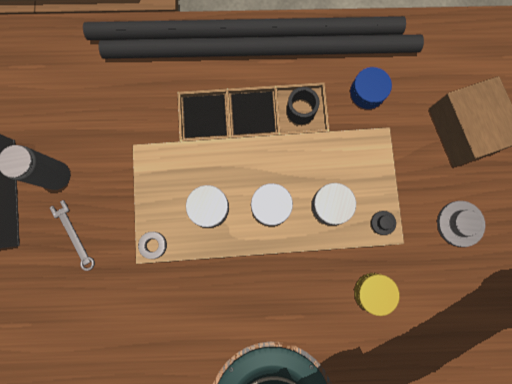

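View pics/scene1.png

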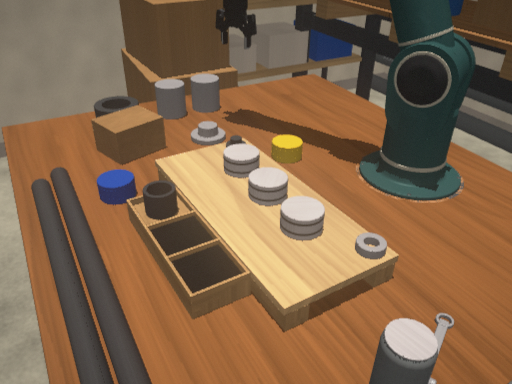

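The top view shows pistons at (207,207), (272,205) and (335,204), and empty pads at (205,116) and (254,112). The sleeve is at (303,105), the ring at (152,245) and the cap at (383,223).

```bash
cat > h.py <<'E'
from bench import bot
import numpy as np, cv2
def world(d,uv,z):
    K,R,t=(np.array(d[k],float) for k in("camera_matrix","R","t"))
    r=R.T@np.linalg.inv(K)@np.array([*uv,1.]);c=-R.T@t
    return c+r*(z-c[2])/r[2]
def blobs(d,z=110,amin=600):
    hsv=cv2.cvtColor(d["pixels"],cv2.COLOR_RGB2HSV)
    m=((hsv[...,1]<40)&(hsv[...,2]>170)).astype(np.uint8)
    m[:95]=0
    n,l,s,c=cv2.connectedComponentsWithStats(m)
    return [(s[i,4],c[i].round(1),world(d,c[i],z).round(1)) for i in range(1,n) if s[i,4]>amin]
E
python3 - <<'E'
from h import *
d=bot.get_image("top")
for b in blobs(d):print(b)
P=[world(d,p,60)[:2] for p in((133,145),(390,128),(403,244),(137,262))]
print(np.round(P,1),[np.linalg.norm(P[i]-P[i-1]).round(1) for i in range(4)])
e=P[0]-P[1]; e2=P[3]-P[2]
print("yaw",np.arctan2(-e[0],e[1]),np.arctan2(-e2[0],e2[1]),"centre",np.mean(P,0))
g=d["pixels"].max(2)
m=(g<40).astype(np.uint8);m[:80]=0;m[150:]=0
n,l,s,c=cv2.connectedComponentsWithStats(m)
for i in range(1,n):
    if s[i,4]>300: print(s[i],c[i],world(d,c[i],50).round(1))
print("sleeve",world(d,(303,105),101),"ring",world(d,(152,245),80),"cap",world(d,(383,222),90))
E
```

```text
(np.int32(734), array([ 14. , 160.6]), array([561.6, 544.8, 110. ]))
(np.int32(1331), array([271.5, 203.6]), array([454.1,  -8.6, 110. ]))
(np.int32(1320), array([335.1, 203.1]), array([ 451.8, -145.3,  110. ]))
(np.int32(1337), array([206.1, 205.4]), array([453.9, 131.2, 110. ]))
[[ 603.3  304.9]
 [ 629.8 -294. ]
 [ 360.5 -303.5]
 [ 336.9  291.2]] [np.float64(266.8), np.float64(599.5), np.float64(269.5), np.float64(595.2)]
yaw 0.04423315625244823 0.03959710984653383 centre [ 4.82611598e+02 -3.37296242e-01]
[ 232   92   43   42 1522] [252.54599212 112.61498029] [678.   26.9  50. ]
[ 184   95   42   42 1547] [204.09954751 115.74531351] [673.  141.7  50. ]
sleeve [675.69534149 -86.78757716 101.        ] ring [373.23012255 253.3222104   80.        ] cap [ 409.4851407  -252.11722869   90.        ]
```

{"method": "drive_tool", "body": {
  "rows": "0.3 0.64 -0.70 0 0.15; 0.3 0.64 -0.70 0 0.3; 0.3 0.64 -0.70 0 0.47; 0.3 0.64 -0.70 0 0.47; 0.3 0.64 -0.70 0 0.47"
}}

```text
time_s: 0.57
ee_pos: [281.6, -482.4, 202.3]
ee_rot: [1.0, 0.023, -0.0, 0.0]
wrist_force: [0.4, -0.3, -0.4]
gripper_width: 0.651
grip_force: 0.0
```

{"method": "drive_tool", "body": {
  "rows": "0.3 0.1 -0.3 0 0; 0.3 0.2 -0.6 0 0; 0.3 0.3 -0.83 0 0; 0.3 0.3 -0.83 0 0; 0.3 0.3 -0.83 0 0"
}}

```text
time_s: 0.98
ee_pos: [307.7, -398.7, 202.2]
ee_rot: [1.0, 0.023, 0.0, 0.0]
wrist_force: [-0.0, -1.4, -0.1]
gripper_width: 0.647
grip_force: 0.0
```

{"method": "drive_tool", "body": {
  "rows": "0.3 0.1 -0.3 0 0; 0.3 0.2 -0.6 0 0; 0.3 0.3 -0.83 0 0; 0.3 0.3 -0.83 0 0; 0.3 0.3 -0.83 0 0"
}}

```text
time_s: 1.4
ee_pos: [334.1, -314.9, 202.2]
ee_rot: [1.0, 0.023, 0.0, 0.0]
wrist_force: [-0.4, -1.8, 0.3]
gripper_width: 0.651
grip_force: 0.0
```

{"method": "drive_tool", "body": {
  "rows": "0.3 0.1 -0.3 0 0; 0.3 0.2 -0.6 0 0; 0.3 0.3 -0.83 0 0; 0.3 0.3 -0.83 0 0; 0.3 0.3 -0.83 0 0"
}}

```text
time_s: 1.82
ee_pos: [360.5, -231.0, 202.2]
ee_rot: [1.0, 0.022, 0.0, 0.0]
wrist_force: [-0.8, -0.9, -0.2]
gripper_width: 0.652
grip_force: 0.0
```

{"method": "drive_tool", "body": {
  "rows": "0.3 0.1 -0.3 0 0; 0.3 0.2 -0.6 0 0; 0.3 0.26 -0.82 0 0; 0.3 0.26 -0.82 0 0; 0.3 0.26 -0.82 0 0"
}}

```text
time_s: 2.23
ee_pos: [382.9, -148.1, 202.1]
ee_rot: [1.0, 0.022, 0.0, 0.0]
wrist_force: [0.8, -1.1, 0.5]
gripper_width: 0.654
grip_force: 0.0
```

{"method": "drive_tool", "body": {
  "rows": "0.3 0 0 0.25 0; 0.3 0 0 0.5 0; 0.3 0 0 0.8 0; 0.3 0 0 0.8 0; 0.3 0 0 0.8 0"
}}

```text
time_s: 2.65
ee_pos: [381.9, -148.2, 121.7]
ee_rot: [1.0, 0.021, -0.001, -0.001]
wrist_force: [0.9, -0.2, 0.7]
gripper_width: 0.645
grip_force: 0.0
```

{"method": "drive_tool", "body": {
  "rows": "0.3 0 0 0.2 0; 0.3 0 0 0.4 0; 0.3 0 0 0.47 0; 0.3 0 0 0.47 0; 0.3 0 0 0.47 0"
}}

```text
time_s: 3.07
ee_pos: [383.3, -147.6, 76.2]
ee_rot: [1.0, 0.022, 0.0, 0.0]
wrist_force: [-0.3, 1.2, -0.4]
gripper_width: 0.647
grip_force: 0.0
```

Run:
```python
from h import *
d=bot.get_image("top");cv2.imwrite("pics/t2.png",d["pixels"][...,::-1][80:280,120:420].repeat(2,0).repeat(2,1))
for b in blobs(d):print(b)
for i in range(4): bot.get_image("top");print(bot.read_state()["wrist_force"].round(2))
print(bot.read_state()["ee_pos"])
```

```text
(np.int32(776), array([ 14.1, 160.8]), array([561.3, 544.6, 110. ]))
(np.int32(1348), array([271.5, 203.7]), array([453.8,  -8.6, 110. ]))
(np.int32(810), array([330. , 198.8]), array([ 461.3, -134.8,  110. ]))
(np.int32(1353), array([206.2, 205.5]), array([453.6, 131. , 110. ]))
[-0.03 -0.1   0.29]
[-0.23  0.3  -0.48]
[-0.3   0.53 -1.21]
[-1.1  -0.1   0.08]
[ 383.1991914  -147.19963011   75.91426708]
```

View pics/t2.png

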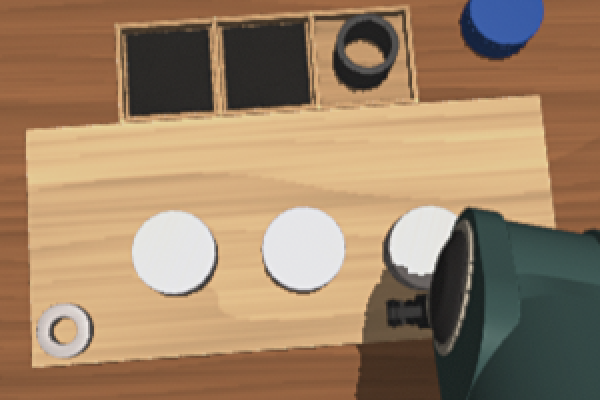

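The hand is just behind the right piston, and nothing has been moved. I'll push it gently now.

{"method": "drive_tool", "body": {
  "rows": "0.3 0.05 0 0 0; 0.3 0.10 0 0 0; 0.3 0.15 0 0 0; 0.3 0.19 0 0 0; 0.3 0.23 0 0 0"
}}

```text
time_s: 3.73
ee_pos: [406.3, -145.8, 75.0]
ee_rot: [1.0, 0.022, -0.0, -0.0]
wrist_force: [-0.1, -0.2, -0.6]
gripper_width: 0.651
grip_force: 0.1
```

{"method": "drive_tool", "body": {
  "rows": "0.3 0.01 0 0 0; 0.3 0.02 0 0 0; 0.3 0.03 0 0 0; 0.3 0.04 0 0 0; 0.3 0.05 0 0 0"
}}

```text
time_s: 4.15
ee_pos: [410.6, -145.5, 75.2]
ee_rot: [1.0, 0.022, -0.0, -0.0]
wrist_force: [-6.9, 7.4, 16.3]
gripper_width: 0.651
grip_force: 8.9
```

{"method": "drive_tool", "body": {
  "rows": "0.3 0.01 0 0 0; 0.3 0.02 0 0 0; 0.3 0.03 0 0 0; 0.3 0.04 0 0 0; 0.3 0.05 0 0 0"
}}

```text
time_s: 4.57
ee_pos: [413.4, -145.7, 75.7]
ee_rot: [1.0, 0.021, -0.002, -0.0]
wrist_force: [-33.5, 4.5, 49.9]
gripper_width: 0.65
grip_force: 24.8
```

{"method": "drive_tool", "body": {
  "rows": "0.3 0.01 0 0 0; 0.3 0.02 0 0 0; 0.3 0.03 0 0 0; 0.3 0.04 0 0 0; 0.3 0.05 0 0 0"
}}

```text
time_s: 4.98
ee_pos: [420.0, -145.9, 76.3]
ee_rot: [1.0, 0.021, -0.001, 0.001]
wrist_force: [-26.8, 0.2, 51.4]
gripper_width: 0.65
grip_force: 25.7
```

Run:
```python
from h import *
for i in range(6): bot.get_image("top");print(bot.read_state()["wrist_force"].round(2))
d=bot.get_image("wrist");cv2.imwrite("pics/w3.png",d["pixels"][...,::-1])
```

```text
[-22.69   0.43  46.95]
[-21.51  -0.29  45.82]
[-23.06  -0.09  44.65]
[-21.48   0.69  45.39]
[-21.32   0.68  45.39]
[-21.89   0.38  45.78]
```

View pics/w3.png

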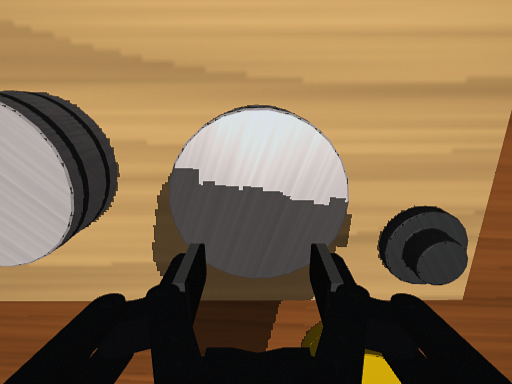

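The wrist view shows both fingers against the piston, but with about 46 N upward on the tool. The fingers are wedging on the top rim, so I'll back off and push higher with a narrower fork.

{"method": "drive_tool", "body": {
  "rows": "0.3 -0.1 0 0 0; 0.3 -0.25 0 0 0; 0.3 -0.35 0 0 0; -0.05 -0.35 -0.12 0 0; -0.05 -0.35 -0.12 0 0"
}}

```text
time_s: 5.75
ee_pos: [386.3, -135.4, 76.6]
ee_rot: [1.0, 0.021, 0.002, 0.001]
wrist_force: [0.5, 0.7, -0.1]
gripper_width: 0.473
grip_force: 0.0
```

{"method": "drive_tool", "body": {
  "rows": "-0.05 0 0 0 0; -0.05 0 0 0 0; -0.05 0 0 0 0; -0.05 0.05 0 0 0; -0.05 0.10 0 0 0"
}}

```text
time_s: 6.17
ee_pos: [395.5, -134.4, 75.0]
ee_rot: [1.0, 0.022, -0.0, -0.0]
wrist_force: [0.3, -0.5, -0.8]
gripper_width: 0.475
grip_force: 0.0
```

Run:
```python
from h import *
for n in("top","wrist","scene"):
    d=bot.get_image(n);cv2.imwrite(f"pics/{n}4.png",d["pixels"][...,::-1])
    if n=="top":
        for b in blobs(d):print(b)
    if n=="scene":cv2.imwrite("pics/s4c.png",cv2.resize(d["pixels"][60:300,130:400,::-1],None,fx=2.4,fy=2.4))
s=bot.read_state();print(s["wrist_force"],s["ee_pos"],s["gripper_width"])
```

```text
(np.int32(779), array([ 14.1, 160.7]), array([561.4, 544.6, 110. ]))
(np.int32(1350), array([271.5, 203.7]), array([453.8,  -8.6, 110. ]))
(np.int32(1356), array([206.2, 205.5]), array([453.5, 131. , 110. ]))
(np.int32(1210), array([462.3, 223.3]), array([ 401.4, -415.6,  110. ]))
[ 0.3882499  -0.59379652 -0.6210968 ] [ 395.58886311 -134.24946071   74.91592024] 0.4765426920073203
```

View pics/s4c.png

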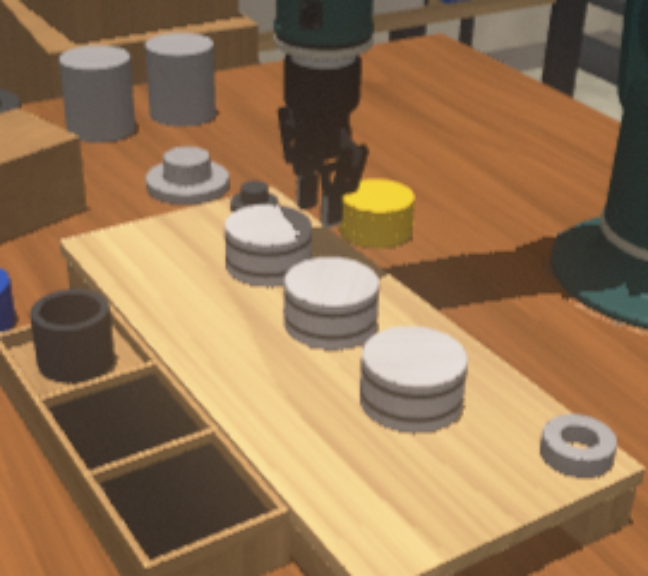

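Run:
```python
from h import *
d=bot.get_image("scene");im=d["pixels"][...,::-1].copy()
s=bot.read_state();K,R,t=d["camera_matrix"],d["R"],d["t"]
c=im[90:200,200:330];c=cv2.resize(c,None,fx=5,fy=5,interpolation=cv2.INTER_CUBIC)
c=np.clip(c.astype(float)*1.8,0,255).astype(np.uint8)
for dz in(0,20,40):
  for dy in(-20,20):
    q=K@(R@(s["ee_pos"]+[0,dy,dz])+t);q=q[:2]/q[2];print(dz,dy,q)
    cv2.circle(c,tuple(int(v) for v in(q-[200,90])*5),3,(0,0,255) if dz==0 else (0,255,0),-1)
cv2.imwrite("pics/s5.png",c)
```

```text
0 -20 [258.75887684 156.87712597]
0 20 [266.47565456 163.54413543]
20 -20 [258.91184016 150.01059734]
20 20 [266.70626121 156.56355944]
40 -20 [259.06767772 143.01504414]
40 20 [266.94131426 149.4483885 ]
```

View pics/s5.png

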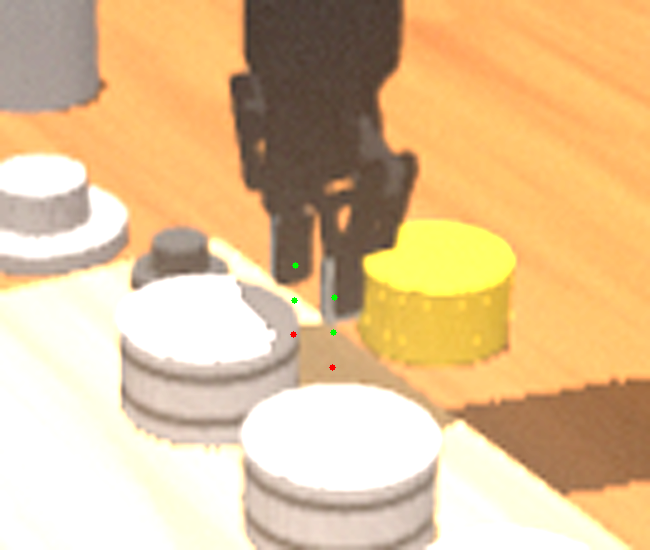

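The dots projected at TCP height lie about 30 mm below the visible fingertips at (345,318). The real tips are therefore higher than the reported TCP and rode on the rim. I'll line up on y again and descend carefully to find the deck by touch.

{"method": "drive_tool", "body": {
  "rows": "-0.05 -0.1 0.12 0 0; -0.05 -0.1 0.12 0.04 0; -0.05 -0.1 0.12 0.08 0; -0.05 -0.1 0.12 0.12 0; -0.05 -0.1 0.12 0.12 0"
}}

```text
time_s: 6.78
ee_pos: [385.4, -146.3, 62.2]
ee_rot: [1.0, 0.022, -0.001, -0.0]
wrist_force: [0.6, 0.0, 0.0]
gripper_width: 0.477
grip_force: 0.0
```

{"method": "drive_tool", "body": {
  "rows": "-0.05 0 0 0.02 0; -0.05 0 0 0.04 0; -0.05 0 0 0.06 0; -0.05 0 0 0.06 0; -0.05 0 0 0.06 0"
}}

```text
time_s: 7.2
ee_pos: [385.7, -146.7, 57.0]
ee_rot: [1.0, 0.022, -0.0, -0.0]
wrist_force: [-0.5, -0.4, -0.4]
gripper_width: 0.476
grip_force: 0.0
```

Run:
```python
from h import *
d=bot.get_image("scene");im=d["pixels"][...,::-1].copy()
s=bot.read_state();print(s["ee_pos"],s["wrist_force"])
K,R,t=d["camera_matrix"],d["R"],d["t"]
c=im[90:200,200:330];c=cv2.resize(c,None,fx=5,fy=5,interpolation=cv2.INTER_CUBIC)
c=np.clip(c.astype(float)*1.8,0,255).astype(np.uint8)
cv2.imwrite("pics/s6.png",c)
```

```text
[ 385.74965122 -146.7351029    57.09290484] [ 0.17137798 -0.59269913  0.50282912]
```

View pics/s6.png

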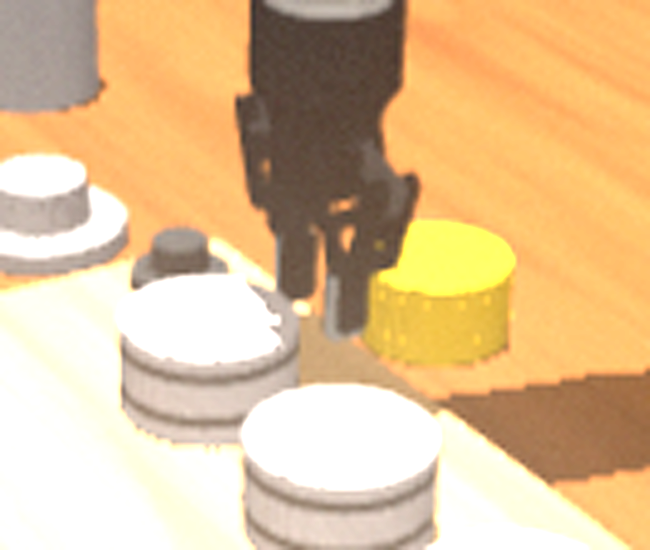

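The TCP reads 57 with no contact, so the tips really are about 30 mm above it. I'll go down another 14 mm and push again.

{"method": "drive_tool", "body": {
  "rows": "-0.05 0 0 0.04 0; -0.05 0 0 0.08 0; -0.05 0 0 0.11 0; -0.05 0 0 0.14 0; -0.05 0 0 0.14 0"
}}

```text
time_s: 7.67
ee_pos: [385.3, -146.7, 42.4]
ee_rot: [1.0, 0.022, -0.0, -0.0]
wrist_force: [0.2, 0.4, 0.7]
gripper_width: 0.479
grip_force: 0.0
```

{"method": "drive_tool", "body": {
  "rows": "-0.05 0.03 0 0 0; -0.05 0.06 0 0 0; -0.05 0.09 0 0 0; -0.05 0.12 0 0 0; -0.05 0.14 0 0 0"
}}

```text
time_s: 8.08
ee_pos: [400.3, -146.2, 43.2]
ee_rot: [1.0, 0.022, 0.0, 0.0]
wrist_force: [0.2, 0.7, 0.1]
gripper_width: 0.481
grip_force: 0.0
```

{"method": "drive_tool", "body": {
  "rows": "-0.05 0.02 0 0 0; -0.05 0.04 0 0 0; -0.05 0.06 0 0 0; -0.05 0.08 0 0 0; -0.05 0.1 0 0 0"
}}

```text
time_s: 8.5
ee_pos: [408.3, -145.5, 42.7]
ee_rot: [1.0, 0.022, -0.002, -0.0]
wrist_force: [-9.8, 2.3, 6.8]
gripper_width: 0.472
grip_force: 4.6
```

{"method": "drive_tool", "body": {
  "rows": "-0.05 0.02 0 0 0; -0.05 0.04 0 0 0; -0.05 0.06 0 0 0; -0.05 0.08 0 0 0; -0.05 0.1 0 0 0"
}}

```text
time_s: 8.92
ee_pos: [418.3, -145.0, 42.7]
ee_rot: [1.0, 0.022, -0.002, -0.0]
wrist_force: [-8.7, 2.0, 4.8]
gripper_width: 0.477
grip_force: 4.6
```

Force is about 8.7 N, which suggests solid. I'll do the same with B.

{"method": "drive_tool", "body": {
  "rows": "-0.05 -0.15 0 0 0; -0.05 -0.33 0 0 0; -0.05 -0.33 -0.3 0 0; -0.05 -0.33 -0.6 0 0; -0.05 -0.33 -0.6 0 0"
}}

```text
time_s: 9.33
ee_pos: [383.7, -82.9, 43.2]
ee_rot: [1.0, 0.024, -0.0, -0.0]
wrist_force: [1.1, 0.3, 1.0]
gripper_width: 0.473
grip_force: 0.0
```

{"method": "drive_tool", "body": {
  "rows": "-0.05 0 -0.3 0 0; -0.05 0 -0.6 0 0; -0.05 0 -0.75 0 0; -0.05 0 -0.75 0 0; -0.05 0 -0.75 0 0"
}}

```text
time_s: 9.75
ee_pos: [381.0, -11.3, 43.2]
ee_rot: [1.0, 0.023, 0.0, -0.0]
wrist_force: [0.2, -0.6, -1.0]
gripper_width: 0.474
grip_force: 0.0
```

{"method": "drive_tool", "body": {
  "rows": "-0.05 0.1 0 0 0; -0.05 0.2 0 0 0; -0.05 0.22 0 0 0; -0.05 0.24 0 0 0; -0.05 0.26 0 0 0"
}}

```text
time_s: 10.17
ee_pos: [406.5, -11.0, 42.8]
ee_rot: [1.0, 0.022, -0.001, -0.0]
wrist_force: [-2.8, -0.0, 1.8]
gripper_width: 0.478
grip_force: 1.6
```

{"method": "drive_tool", "body": {
  "rows": "-0.05 0.02 0 0 0; -0.05 0.04 0 0 0; -0.05 0.06 0 0 0; -0.05 0.08 0 0 0; -0.05 0.1 0 0 0"
}}

```text
time_s: 10.58
ee_pos: [416.9, -10.3, 43.1]
ee_rot: [1.0, 0.022, -0.0, -0.0]
wrist_force: [-0.5, -0.0, -1.4]
gripper_width: 0.473
grip_force: 0.7
```

{"method": "drive_tool", "body": {
  "rows": "-0.05 0.02 0 0 0; -0.05 0.04 0 0 0; -0.05 0.06 0 0 0; -0.05 0.08 0 0 0; -0.05 0.1 0 0 0"
}}

```text
time_s: 11.0
ee_pos: [426.9, -9.8, 43.1]
ee_rot: [1.0, 0.022, -0.0, -0.0]
wrist_force: [-1.4, -0.5, -0.9]
gripper_width: 0.477
grip_force: 0.7
```

B is hollow at about 1.4 N. Next is A, which should be solid.

{"method": "drive_tool", "body": {
  "rows": "-0.05 -0.2 0 0 0; -0.05 -0.47 0 0 0; -0.05 -0.47 -0.3 0 0; -0.05 -0.47 -0.6 0 0; -0.05 -0.47 -0.7 0 0"
}}

```text
time_s: 11.42
ee_pos: [377.0, 61.0, 43.5]
ee_rot: [1.0, 0.023, 0.001, -0.0]
wrist_force: [-0.3, -0.1, -0.4]
gripper_width: 0.475
grip_force: 0.0
```

{"method": "drive_tool", "body": {
  "rows": "-0.05 0 -0.3 0 0; -0.05 0 -0.6 0 0; -0.05 0 -0.71 0 0; -0.05 0 -0.71 0 0; -0.05 0 -0.71 0 0"
}}

```text
time_s: 11.83
ee_pos: [373.8, 129.3, 43.1]
ee_rot: [1.0, 0.023, 0.0, -0.0]
wrist_force: [-0.3, -0.0, -0.2]
gripper_width: 0.474
grip_force: 0.0
```

{"method": "drive_tool", "body": {
  "rows": "-0.05 0.1 0 0 0; -0.05 0.2 0 0 0; -0.05 0.25 0 0 0; -0.05 0.28 0 0 0; -0.05 0.31 0 0 0"
}}

```text
time_s: 12.25
ee_pos: [403.9, 129.4, 42.7]
ee_rot: [1.0, 0.021, -0.001, 0.0]
wrist_force: [-12.6, -3.2, 10.6]
gripper_width: 0.482
grip_force: 6.5
```

{"method": "drive_tool", "body": {
  "rows": "-0.05 0.02 0 0 0; -0.05 0.04 0 0 0; -0.05 0.06 0 0 0; -0.05 0.08 0 0 0; -0.05 0.1 0 0 0"
}}

```text
time_s: 12.67
ee_pos: [413.4, 130.1, 42.7]
ee_rot: [1.0, 0.022, -0.001, 0.0]
wrist_force: [-9.9, -0.7, 5.5]
gripper_width: 0.474
grip_force: 5.6
```

{"method": "drive_tool", "body": {
  "rows": "-0.05 0.02 0 0 0; -0.05 0.04 0 0 0; -0.05 0.06 0 0 0; -0.05 0.08 0 0 0; -0.05 0.1 0 0 0"
}}

```text
time_s: 13.08
ee_pos: [423.4, 130.6, 42.7]
ee_rot: [1.0, 0.022, -0.001, 0.0]
wrist_force: [-10.2, -0.0, 7.1]
gripper_width: 0.471
grip_force: 5.7
```

Run:
```python
from h import *
d=bot.get_image("top");cv2.imwrite("pics/t7.png",d["pixels"][...,::-1])
for b in blobs(d,amin=300):print(b)
s=bot.read_state();print(s["wrist_force"],s["ee_pos"],s["joint_positions"])
```

```text
(np.int32(776), array([ 14.1, 160.8]), array([561.3, 544.6, 110. ]))
(np.int32(1329), array([270.8, 192.4]), array([478.4,  -7.9, 110. ]))
(np.int32(1317), array([332.4, 194.5]), array([ 470.4, -140.4,  110. ]))
(np.int32(416), array([ 71.5, 233.3]), array([402., 415., 110.]))
(np.int32(612), array([454.5, 224. ]), array([ 400.2, -398.6,  110. ]))
(np.int32(402), array([467.8, 223. ]), array([ 401.7, -427.6,  110. ]))
[-6.88149546 -0.49140645  3.86026141] [423.79750348 130.62574577  42.75523342] [-0.05803744  0.36547692 -0.35617274  2.16479344  0.20828364  0.64550828
 -2.08748948]
```

A is solid at about 10 N. I'll push it into the cell straight ahead.

{"method": "drive_tool", "body": {
  "rows": "-0.05 0.1 0 0 0; -0.05 0.2 0 0 0; -0.05 0.3 0 0 0; -0.05 0.4 0 0 0; -0.05 0.5 0 0 0"
}}

```text
time_s: 13.55
ee_pos: [473.8, 132.8, 42.7]
ee_rot: [1.0, 0.022, -0.001, 0.0]
wrist_force: [-8.6, 1.2, 5.2]
gripper_width: 0.474
grip_force: 5.8
```

{"method": "drive_tool", "body": {
  "rows": "-0.05 0.1 0 0 0; -0.05 0.2 0 0 0; -0.05 0.3 0 0 0; -0.05 0.4 0 0 0; -0.05 0.5 0 0 0"
}}

```text
time_s: 13.97
ee_pos: [523.7, 135.0, 42.6]
ee_rot: [1.0, 0.022, -0.001, 0.0]
wrist_force: [-9.3, -0.6, 6.2]
gripper_width: 0.475
grip_force: 6.1
```

{"method": "drive_tool", "body": {
  "rows": "-0.05 0.06 0 0 0; -0.05 0.12 0 0 0; -0.05 0.18 0 0 0; -0.05 0.24 0 0 0; -0.05 0.3 0 0 0"
}}

```text
time_s: 14.38
ee_pos: [553.4, 136.4, 42.7]
ee_rot: [1.0, 0.022, -0.001, 0.0]
wrist_force: [-9.7, -0.5, 8.1]
gripper_width: 0.48
grip_force: 6.6
```

Run:
```python
from h import *
d=bot.get_image("top");cv2.imwrite("pics/t8.png",d["pixels"][...,::-1])
for b in blobs(d,amin=500):print(b)
s=bot.read_state();print(s["wrist_force"],s["ee_pos"],s["joint_positions"])
```

```text
(np.int32(792), array([ 14.1, 160.6]), array([561.6, 544.6, 110. ]))
(np.int32(1331), array([332.4, 194.6]), array([ 470.3, -140.4,  110. ]))
(np.int32(506), array([ 71.8, 234.3]), array([400. , 414.4, 110. ]))
(np.int32(1339), array([463.1, 223.3]), array([ 401.4, -417.2,  110. ]))
[-6.81502142  0.38077194  4.27813531] [554.66102251 136.44328815  42.77470243] [-0.04361271  0.5448693  -0.32103514  1.85928692  0.23514389  0.77630988
 -2.0179761 ]
```

{"method": "drive_tool", "body": {
  "rows": "-0.05 0.06 0 0 0; -0.05 0.12 0 0 0; -0.05 0.18 0 0 0; -0.05 0.24 0 0 0; -0.05 0.3 0 0 0"
}}

```text
time_s: 14.85
ee_pos: [583.9, 137.8, 43.0]
ee_rot: [1.0, 0.022, -0.001, 0.0]
wrist_force: [-4.5, -0.8, 1.2]
gripper_width: 0.477
grip_force: 3.3
```

{"method": "drive_tool", "body": {
  "rows": "-0.05 0.06 0 0 0; -0.05 0.12 0 0 0; -0.05 0.18 0 0 0; -0.05 0.24 0 0 0; -0.05 0.28 0 0 0"
}}

```text
time_s: 15.27
ee_pos: [613.0, 139.2, 42.9]
ee_rot: [1.0, 0.022, -0.0, 0.0]
wrist_force: [-4.8, 0.5, -0.3]
gripper_width: 0.474
grip_force: 2.4
```

{"method": "drive_tool", "body": {
  "rows": "-0.05 0.02 0 0 0; -0.05 0.04 0 0 0; -0.05 0.06 0 0 0; -0.05 0.08 0 0 0; -0.05 0.08 0 0 0"
}}

```text
time_s: 15.68
ee_pos: [620.7, 139.7, 43.1]
ee_rot: [1.0, 0.022, 0.0, -0.0]
wrist_force: [-3.2, 0.3, -2.3]
gripper_width: 0.477
grip_force: 1.8
```

Run:
```python
from h import *
a=bot.get_image("scene")["pixels"][150:320,110:350,::-1];cv2.imwrite("pics/s9.png",cv2.resize(a,None,fx=3,fy=3))
s=bot.read_state();print(s["wrist_force"],s["ee_pos"])
```

```text
[-2.07388288 -1.52220304 -1.90368236] [620.53189448 139.69160216  43.08207709]
```

View pics/s9.png

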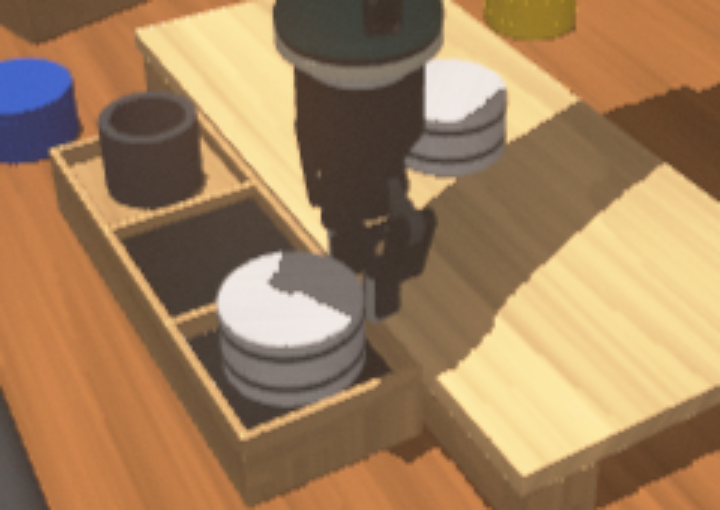

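The scene shows A lying in the left cell at (290,320) of the crop. I'll retreat, raise, go over behind B on its -y side and turn the fork 90°.

{"method": "drive_tool", "body": {
  "rows": "-0.05 -0.15 0 0 0; -0.05 -0.3 0 0 0; -0.05 -0.3 0 -0.2 0; -0.05 -0.3 0 -0.5 0; -0.05 -0.3 0 -0.7 0"
}}

```text
time_s: 16.15
ee_pos: [591.3, 138.8, 115.7]
ee_rot: [1.0, 0.022, 0.001, -0.0]
wrist_force: [0.9, -0.7, 0.6]
gripper_width: 0.468
grip_force: 0.0
```

{"method": "drive_tool", "body": {
  "rows": "-0.05 -0.2 0.2 0 0; -0.05 -0.4 0.45 0 0; -0.05 -0.59 0.7 0 0; -0.05 -0.59 0.7 0 0; -0.05 -0.59 0.7 0 0"
}}

```text
time_s: 16.57
ee_pos: [534.9, 64.5, 113.9]
ee_rot: [1.0, 0.021, 0.001, 0.0]
wrist_force: [0.7, 0.5, -0.2]
gripper_width: 0.474
grip_force: 0.0
```

{"method": "drive_tool", "body": {
  "rows": "-0.05 -0.2 0.2 0 0; -0.05 -0.4 0.45 0 0; -0.05 -0.59 0.7 0 0; -0.05 -0.59 0.7 0 0; -0.05 -0.59 0.7 0 0"
}}

```text
time_s: 16.98
ee_pos: [479.2, -7.1, 113.7]
ee_rot: [1.0, 0.021, 0.001, 0.0]
wrist_force: [1.0, 0.7, 0.2]
gripper_width: 0.474
grip_force: 0.0
```

{"method": "drive_tool", "body": {
  "rows": "-0.05 0 0.2 0 -0.15; -0.05 0 0.45 0 -0.3; -0.05 0 0.7 0 -0.45; -0.05 0 0.7 0 -0.6; -0.05 0 0.7 0 -0.7"
}}

```text
time_s: 17.4
ee_pos: [483.3, -76.6, 113.3]
ee_rot: [0.955, 0.295, 0.001, 0.0]
wrist_force: [-0.5, 0.4, 0.9]
gripper_width: 0.477
grip_force: 0.0
```

{"method": "drive_tool", "body": {
  "rows": "-0.05 0 0 0 -0.15; -0.05 0 0 0 -0.3; -0.05 0 0 0 -0.45; -0.05 0 0 0 -0.6; -0.05 0 0 0 -0.7"
}}

```text
time_s: 17.82
ee_pos: [483.3, -75.1, 113.4]
ee_rot: [0.839, 0.545, 0.001, 0.0]
wrist_force: [0.5, 0.1, -0.4]
gripper_width: 0.472
grip_force: 0.0
```

{"method": "drive_tool", "body": {
  "rows": "-0.05 0 0 0 -0.15; -0.05 0 0 0 -0.3; -0.05 0 0 0 -0.45; -0.05 0 0 0 -0.6; -0.05 0 0 0 -0.6"
}}

```text
time_s: 18.23
ee_pos: [483.2, -75.3, 113.4]
ee_rot: [0.689, 0.725, 0.001, 0.0]
wrist_force: [-0.6, -0.4, -0.9]
gripper_width: 0.472
grip_force: 0.0
```

Run:
```python
from h import *
from scipy.spatial.transform import Rotation as Ro
d=bot.get_image("top");print([b for b in blobs(d,z=110,amin=500)])
print("A at z94",[b for b in blobs(d,z=94,amin=500)])
s=bot.read_state();print(s["ee_pos"],s["joint_positions"])
print(Ro.from_quat(s["ee_rot"]).as_matrix().round(3))
p=s["ee_pos"][:2]-[482.6,-.3];a=.0435
print("deck",p@[np.cos(a),np.sin(a)],p@[-np.sin(a),np.cos(a)])
cv2.imwrite("pics/t10.png",cv2.resize(d["pixels"][80:280,120:420,::-1],None,fx=2.5,fy=2.5))
```

```text
[(np.int32(1134), array([201.6, 111.1]), array([663.5, 139.5, 110. ])), (np.int32(790), array([ 14.1, 160.7]), array([561.5, 544.5, 110. ])), (np.int32(663), array([262.1, 191.8]), array([480.2,  10.7, 110. ])), (np.int32(504), array([ 71.8, 234.5]), array([399.6, 414.2, 110. ])), (np.int32(1334), array([463.1, 223.3]), array([ 401.3, -417.2,  110. ]))]
A at z94 [(np.int32(1134), array([201.6, 111.1]), array([669.1, 141.6,  94. ])), (np.int32(790), array([ 14.1, 160.7]), array([565.2, 554.4,  94. ])), (np.int32(663), array([262.1, 191.8]), array([482.3,  10.4,  94. ])), (np.int32(504), array([ 71.8, 234.5]), array([400.2, 421.6,  94. ])), (np.int32(1334), array([463.1, 223.3]), array([ 401.9, -425.7,   94. ]))]
[482.93024415 -75.49829997 113.28418192] [ 0.59879959  0.3440301  -0.59322973  2.01347652  0.25144151  0.85410606
 -0.09050522]
[[-0.043  0.999  0.001]
 [ 0.999  0.043  0.001]
 [ 0.001  0.001 -1.   ]]
deck -2.940162765129045 -75.14152528646734
```

View pics/t10.png

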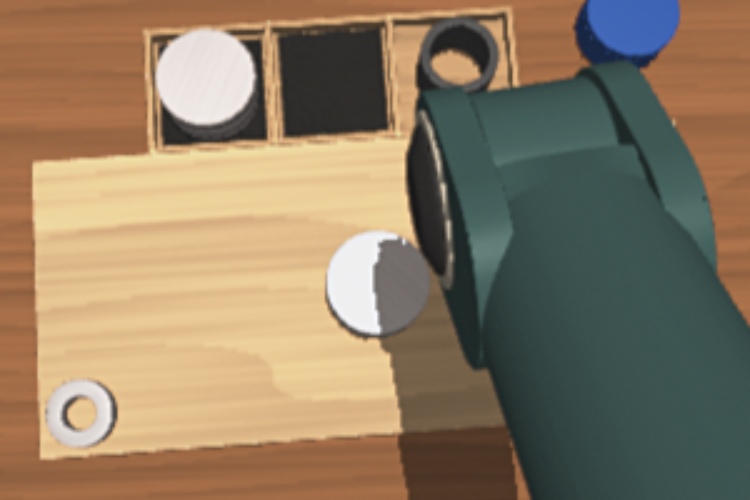

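A is seated in the left cell, measured (669,142) against the pad at (673,142). Next I descend between C and B and push B to +y, out of the way.

{"method": "drive_tool", "body": {
  "rows": "-0.05 0 0 0.2 0; -0.05 0 0 0.4 0; -0.05 0 0 0.55 0; -0.05 0 0 0.7 0; -0.05 0 0 0.7 0"
}}

```text
time_s: 18.7
ee_pos: [481.1, -75.6, 41.0]
ee_rot: [0.693, 0.721, -0.0, -0.001]
wrist_force: [-0.4, 1.2, -0.5]
gripper_width: 0.478
grip_force: 0.0
```

{"method": "drive_tool", "body": {
  "rows": "-0.05 0.05 0 0 0; -0.05 0.1 0 0 0; -0.05 0.2 0 0 0; -0.05 0.3 0 0 0; -0.05 0.4 0 0 0"
}}

```text
time_s: 19.12
ee_pos: [480.4, -35.6, 43.8]
ee_rot: [0.692, 0.722, 0.0, 0.001]
wrist_force: [-0.4, -4.0, 3.8]
gripper_width: 0.474
grip_force: 2.2
```

{"method": "drive_tool", "body": {
  "rows": "-0.05 0.1 0 0 0; -0.05 0.2 0 0 0; -0.05 0.3 0 0 0; -0.05 0.4 0 0 0; -0.05 0.5 0 0 0"
}}

```text
time_s: 19.53
ee_pos: [477.9, 14.3, 43.4]
ee_rot: [0.692, 0.722, 0.0, 0.0]
wrist_force: [0.5, -4.9, 4.3]
gripper_width: 0.473
grip_force: 3.0
```

{"method": "drive_tool", "body": {
  "rows": "-0.05 0.1 0 0 0; -0.05 0.2 0 0 0; -0.05 0.3 0 0 0; -0.05 0.4 0 0 0; -0.05 0.5 0 0 0"
}}

```text
time_s: 19.95
ee_pos: [475.6, 64.2, 43.3]
ee_rot: [0.692, 0.722, -0.0, 0.0]
wrist_force: [0.2, -5.4, 4.4]
gripper_width: 0.478
grip_force: 3.3
```

Run:
```python
from h import *
d=bot.get_image("top");print([b for b in blobs(d,z=110,amin=500)])
s=bot.read_state();print(s["ee_pos"],s["joint_positions"])
def dk(q):
  p=np.array(q[:2])-[482.6,-.3];a=.0435
  return p@[np.cos(a),np.sin(a)],p@[-np.sin(a),np.cos(a)]
print("deck",dk(s["ee_pos"]),[dk(b[2]) for b in blobs(d,amin=500)])
```

```text
[(np.int32(1126), array([201.6, 111.1]), array([663.6, 139.6, 110. ])), (np.int32(786), array([ 14.1, 160.7]), array([561.4, 544.6, 110. ])), (np.int32(1321), array([332.3, 194.5]), array([ 470.5, -140.3,  110. ])), (np.int32(1295), array([463. , 223.3]), array([ 401.2, -417.1,  110. ]))]
[475.42460279  66.44080479  43.40651177] [ 0.2720278   0.451567   -0.56381197  2.07679465  0.36530636  0.70862447
 -0.48216925]
deck (np.float64(-4.266299971718929), np.float64(66.98970094945051)) [(np.float64(186.91250929677358), np.float64(131.89664085329667)), (np.float64(102.42113243189618), np.float64(540.9578187172897)), (np.float64(-18.176633240568176), np.float64(-139.34137936750113)), (np.float64(-99.44808010838986), np.float64(-412.8659338850268))]
```

B's force again fits hollow, and it now stands at y≈118. I'll go over behind C.

{"method": "drive_tool", "body": {
  "rows": "-0.05 -0.1 0 0 0; -0.05 -0.15 0 0 0; -0.05 -0.15 0 -0.3 0; -0.05 -0.15 0 -0.5 0; -0.05 -0.15 0 -0.7 0"
}}

```text
time_s: 20.42
ee_pos: [476.0, 47.5, 113.9]
ee_rot: [0.692, 0.722, -0.0, -0.0]
wrist_force: [0.4, -0.3, -0.2]
gripper_width: 0.479
grip_force: 0.0
```

{"method": "drive_tool", "body": {
  "rows": "-0.05 -0.3 -0.05 0 0; -0.05 -0.6 -0.05 0 0; -0.05 -0.85 -0.05 0 0; -0.05 -0.85 -0.05 0 0; -0.05 -0.85 -0.05 0 0"
}}

```text
time_s: 20.83
ee_pos: [474.7, -38.7, 112.9]
ee_rot: [0.693, 0.721, -0.0, -0.0]
wrist_force: [0.9, 0.5, 0.4]
gripper_width: 0.474
grip_force: 0.0
```

{"method": "drive_tool", "body": {
  "rows": "-0.05 -0.3 -0.05 0 0; -0.05 -0.6 -0.05 0 0; -0.05 -0.85 -0.05 0 0; -0.05 -0.85 -0.05 0 0; -0.05 -0.85 -0.05 0 0"
}}

```text
time_s: 21.25
ee_pos: [473.5, -122.3, 112.9]
ee_rot: [0.692, 0.722, 0.0, -0.0]
wrist_force: [0.6, 1.0, -0.7]
gripper_width: 0.477
grip_force: 0.0
```

{"method": "drive_tool", "body": {
  "rows": "-0.05 -0.3 -0.04 0 0; -0.05 -0.6 -0.04 0 0; -0.05 -0.85 -0.04 0 0; -0.05 -0.85 -0.04 0 0; -0.05 -0.85 -0.04 0 0"
}}

```text
time_s: 21.67
ee_pos: [473.5, -206.5, 112.9]
ee_rot: [0.692, 0.722, 0.0, -0.0]
wrist_force: [0.5, 0.4, 0.2]
gripper_width: 0.473
grip_force: 0.0
```

{"method": "drive_tool", "body": {
  "rows": "-0.05 0 0 0.2 0; -0.05 0 0 0.4 0; -0.05 0 0 0.55 0; -0.05 0 0 0.7 0; -0.05 0 0 0.7 0"
}}

```text
time_s: 22.08
ee_pos: [472.4, -204.3, 40.9]
ee_rot: [0.691, 0.723, -0.0, -0.002]
wrist_force: [0.3, 0.9, -0.4]
gripper_width: 0.472
grip_force: 0.0
```

{"method": "drive_tool", "body": {
  "rows": "-0.05 0.05 0 0 0; -0.05 0.1 0 0 0; -0.05 0.18 0 0 0; -0.05 0.26 0 0 0; -0.05 0.35 0 0 0"
}}

```text
time_s: 22.5
ee_pos: [472.4, -172.0, 44.1]
ee_rot: [0.692, 0.722, 0.0, 0.001]
wrist_force: [0.2, -6.5, 0.6]
gripper_width: 0.472
grip_force: 3.1
```

{"method": "drive_tool", "body": {
  "rows": "-0.05 0.1 0 0 0; -0.05 0.2 0 0 0; -0.05 0.3 0 0 0; -0.05 0.4 0 0 0; -0.05 0.5 0 0 0"
}}

```text
time_s: 22.92
ee_pos: [470.1, -121.7, 44.0]
ee_rot: [0.692, 0.722, 0.0, 0.001]
wrist_force: [0.5, -5.3, 1.1]
gripper_width: 0.475
grip_force: 3.2
```

{"method": "drive_tool", "body": {
  "rows": "-0.05 0.1 0 0 0; -0.05 0.2 0 0 0; -0.05 0.3 0 0 0; -0.05 0.4 0 0 0; -0.05 0.5 0 0 0"
}}

```text
time_s: 23.33
ee_pos: [467.8, -71.8, 44.0]
ee_rot: [0.692, 0.722, 0.0, 0.001]
wrist_force: [0.4, -6.6, 1.7]
gripper_width: 0.474
grip_force: 3.4
```

{"method": "drive_tool", "body": {
  "rows": "-0.05 0.1 0 0 0; -0.05 0.2 0 0 0; -0.05 0.3 0 0 0; -0.05 0.36 0 0 0; -0.05 0.36 0 0 0"
}}

```text
time_s: 23.75
ee_pos: [466.2, -34.7, 43.9]
ee_rot: [0.691, 0.723, 0.0, 0.001]
wrist_force: [0.4, 0.6, -0.1]
gripper_width: 0.475
grip_force: 0.0
```

{"method": "drive_tool", "body": {
  "rows": "-0.05 -0.1 0 0 0; -0.05 -0.2 0 0 0; -0.05 -0.2 0 -0.3 0; -0.05 -0.2 0 -0.5 0; -0.05 -0.2 0 -0.7 0"
}}

```text
time_s: 24.17
ee_pos: [466.7, -57.6, 114.1]
ee_rot: [0.692, 0.722, 0.0, -0.0]
wrist_force: [1.2, 0.8, -0.3]
gripper_width: 0.474
grip_force: 0.0
```

```bash
cat >> h.py <<'E'
def dk(q):
  p=np.array(q[:2])-[482.6,-.3];a=.0435
  return (p@[np.cos(a),np.sin(a)]).round(1),(p@[-np.sin(a),np.cos(a)]).round(1)
E
python3 - <<'E'
from h import *
d=bot.get_image("top");s=bot.read_state();print(s["ee_pos"],s["joint_positions"])
print("deck",dk(s["ee_pos"]),[(b[0],dk(b[2])) for b in blobs(d,amin=300)])
E
```

```text
[468.3835327  -57.57223202 117.32681698] [ 0.55000025  0.30018526 -0.56642629  2.05181986  0.21531427  0.84213992
 -0.09749615]
deck (np.float64(-16.7), np.float64(-56.6)) [(np.int32(1131), (np.float64(186.8), np.float64(131.8))), (np.int32(790), (np.float64(102.5), np.float64(540.9))), (np.int32(1359), (np.float64(-4.6), np.float64(117.9))), (np.int32(784), (np.float64(-16.0), np.float64(32.9))), (np.int32(497), (np.float64(-64.5), np.float64(417.9))), (np.int32(1328), (np.float64(-99.4), np.float64(-413.1))), (np.int32(397), (np.float64(-98.4), np.float64(251.8)))]
```

{"method": "drive_tool", "body": {
  "rows": "-0.05 0 -0.3 0 0.15; -0.05 0.2 -0.6 0 0.3; -0.05 0.4 -0.7 0 0.45; -0.05 0.6 -0.7 0 0.6; -0.05 0.75 -0.7 0 0.7"
}}

```text
time_s: 24.63
ee_pos: [393.2, 15.5, 113.3]
ee_rot: [0.864, 0.504, 0.0, 0.0]
wrist_force: [0.7, 0.5, -0.3]
gripper_width: 0.473
grip_force: 0.0
```

{"method": "drive_tool", "body": {
  "rows": "-0.05 0 0 0 0.15; -0.05 0 0 0 0.3; -0.05 0 0 0 0.45; -0.05 0 0 0 0.6; -0.05 0 0 0 0.7"
}}

```text
time_s: 25.05
ee_pos: [393.8, 14.6, 113.1]
ee_rot: [0.968, 0.251, 0.0, -0.0]
wrist_force: [-0.2, 0.4, -0.1]
gripper_width: 0.472
grip_force: 0.0
```

{"method": "drive_tool", "body": {
  "rows": "-0.05 0 0 0 0.15; -0.05 0 0 0 0.3; -0.05 0 0 0 0.45; -0.05 0 0 0 0.6; -0.05 0 0 0 0.6"
}}

```text
time_s: 25.47
ee_pos: [393.7, 14.7, 113.1]
ee_rot: [1.0, 0.018, -0.0, -0.0]
wrist_force: [-0.3, -0.3, 0.3]
gripper_width: 0.476
grip_force: 0.0
```

Run:
```python
from h import *
d=bot.get_image("top");s=bot.read_state();print(s["ee_pos"],s["ee_rot"],s["joint_positions"])
print("deck",dk(s["ee_pos"]),[(b[0],dk(b[2])) for b in blobs(d,amin=300)])
```

```text
[393.70867525  14.89678911 113.06392103] [ 9.99754616e-01  2.21519092e-02 -2.75080383e-05 -8.26279846e-06] [ 0.29751899  0.1511604  -0.44090369  2.22699043  0.09148513  0.77985656
 -1.73060397]
deck (np.float64(-88.1), np.float64(19.0)) [(np.int32(1116), (np.float64(187.0), np.float64(131.9))), (np.int32(764), (np.float64(102.3), np.float64(541.0))), (np.int32(885), (np.float64(2.1), np.float64(128.5))), (np.int32(404), (np.float64(-101.3), np.float64(-383.2))), (np.int32(373), (np.float64(-98.1), np.float64(252.3)))]
```

{"method": "drive_tool", "body": {
  "rows": "-0.05 0 0 0.2 0; -0.05 0 0 0.4 0; -0.05 0 0 0.55 0; -0.05 0 0 0.7 0; -0.05 0 0 0.7 0"
}}

```text
time_s: 25.93
ee_pos: [392.3, 15.2, 41.1]
ee_rot: [1.0, 0.024, -0.002, -0.0]
wrist_force: [-1.1, -0.3, -0.8]
gripper_width: 0.475
grip_force: 0.0
```

{"method": "drive_tool", "body": {
  "rows": "-0.05 0.06 0 0 0; -0.05 0.12 0 0 0; -0.05 0.18 0 0 0; -0.05 0.26 0 0 0; -0.05 0.34 0 0 0"
}}

```text
time_s: 26.35
ee_pos: [427.4, 16.8, 43.5]
ee_rot: [1.0, 0.022, -0.001, 0.0]
wrist_force: [-12.3, -0.8, 9.7]
gripper_width: 0.477
grip_force: 6.2
```

{"method": "drive_tool", "body": {
  "rows": "-0.05 0.1 0 0 0; -0.05 0.2 0 0 0; -0.05 0.3 0 0 0; -0.05 0.4 0 0 0; -0.05 0.5 0 0 0"
}}

```text
time_s: 26.77
ee_pos: [477.6, 19.1, 43.6]
ee_rot: [1.0, 0.022, -0.001, 0.0]
wrist_force: [-10.1, -0.6, 7.5]
gripper_width: 0.475
grip_force: 5.7
```

{"method": "drive_tool", "body": {
  "rows": "-0.05 0.1 0 0 0; -0.05 0.2 0 0 0; -0.05 0.3 0 0 0; -0.05 0.4 0 0 0; -0.05 0.5 0 0 0"
}}

```text
time_s: 27.18
ee_pos: [527.6, 21.3, 43.6]
ee_rot: [1.0, 0.022, -0.001, 0.0]
wrist_force: [-10.1, -0.8, 5.4]
gripper_width: 0.476
grip_force: 5.3
```

Run:
```python
from h import *
d=bot.get_image("top");s=bot.read_state();print(s["ee_pos"],s["wrist_force"])
print("deck",dk(s["ee_pos"]),[(b[0],dk(b[2])) for b in blobs(d,amin=300)])
```

```text
[529.67028659  21.46865175  43.7843605 ] [-1.94396513 -0.39537725 -1.53423401]
deck (np.float64(48.0), np.float64(19.7)) [(np.int32(1014), (np.float64(188.3), np.float64(135.4))), (np.int32(788), (np.float64(102.5), np.float64(541.0))), (np.int32(1288), (np.float64(-5.3), np.float64(119.9))), (np.int32(495), (np.float64(-64.4), np.float64(417.9))), (np.int32(1328), (np.float64(-99.4), np.float64(-413.1))), (np.int32(395), (np.float64(-98.4), np.float64(251.9)))]
```

Force and lane match (y≈19.7 against 18.8). It's 98 mm more to 146.

{"method": "drive_tool", "body": {
  "rows": "-0.05 0.08 0 0 0; -0.05 0.15 0 0 0; -0.05 0.22 0 0 0; -0.05 0.29 0 0 0; -0.05 0.36 0 0 0"
}}

```text
time_s: 27.65
ee_pos: [563.0, 22.9, 43.5]
ee_rot: [1.0, 0.022, -0.001, 0.0]
wrist_force: [-11.6, -0.6, 8.9]
gripper_width: 0.476
grip_force: 6.5
```

{"method": "drive_tool", "body": {
  "rows": "-0.05 0.06 0 0 0; -0.05 0.12 0 0 0; -0.05 0.18 0 0 0; -0.05 0.24 0 0 0; -0.05 0.3 0 0 0"
}}

```text
time_s: 28.07
ee_pos: [593.5, 24.3, 43.6]
ee_rot: [1.0, 0.022, -0.0, 0.0]
wrist_force: [-3.9, 0.6, -2.5]
gripper_width: 0.475
grip_force: 2.3
```

{"method": "drive_tool", "body": {
  "rows": "-0.05 0.06 0 0 0; -0.05 0.12 0 0 0; -0.05 0.18 0 0 0; -0.05 0.24 0 0 0; -0.05 0.3 0 0 0"
}}

```text
time_s: 28.48
ee_pos: [623.9, 25.7, 43.0]
ee_rot: [1.0, 0.022, -0.0, -0.0]
wrist_force: [-4.4, -1.1, -2.7]
gripper_width: 0.472
grip_force: 2.2
```

Run:
```python
from h import *
s=bot.read_state();print(s["ee_pos"],s["wrist_force"],dk(s["ee_pos"]))
```

```text
[623.85042965  25.74902099  43.00242448] [-4.36396491 -1.09836195 -2.69445813] (np.float64(142.2), np.float64(19.9))
```

{"method": "drive_tool", "body": {
  "rows": "-0.05 0.01 0 0 0; -0.05 0.02 0 0 0; -0.05 0.025 0 0 0; -0.05 0.025 0 0 0; -0.05 0.025 0 0 0"
}}

```text
time_s: 28.9
ee_pos: [625.7, 25.9, 43.1]
ee_rot: [1.0, 0.022, -0.0, -0.0]
wrist_force: [-5.2, -0.7, -0.8]
gripper_width: 0.475
grip_force: 2.6
```

{"method": "drive_tool", "body": {
  "rows": "-0.05 -0.15 0 0 0; -0.05 -0.3 0 0 0; -0.05 -0.3 0 -0.3 0; -0.05 -0.3 0 -0.6 0; -0.05 -0.3 0 -0.9 0"
}}

```text
time_s: 29.32
ee_pos: [596.1, 24.7, 134.7]
ee_rot: [1.0, 0.022, 0.0, -0.0]
wrist_force: [1.0, -0.0, 0.6]
gripper_width: 0.475
grip_force: 0.0
```

{"method": "drive_tool", "body": {
  "rows": "-0.05 -0.4 0 0 0; -0.05 -0.8 0 0 0; -0.05 -0.95 0 -0.3 0; -0.05 -0.95 0 -0.6 0; -0.05 -0.95 0 -0.6 0"
}}

```text
time_s: 29.73
ee_pos: [503.1, 20.6, 198.7]
ee_rot: [1.0, 0.022, 0.004, 0.0]
wrist_force: [1.5, -0.0, 0.8]
gripper_width: 0.474
grip_force: 0.0
```

Run:
```python
from h import *
d=bot.get_image("top")
print([(b[0],dk(b[2])) for b in blobs(d,z=94,amin=300)])
a=bot.get_image("scene")["pixels"][150:320,110:350,::-1];cv2.imwrite("pics/s11.png",cv2.resize(a,None,fx=3,fy=3))
```

```text
[(np.int32(417), (np.float64(195.0), np.float64(157.8))), (np.int32(790), (np.float64(106.6), np.float64(550.6))), (np.int32(1079), (np.float64(-4.3), np.float64(127.5))), (np.int32(496), (np.float64(-63.7), np.float64(425.2))), (np.int32(1326), (np.float64(-99.1), np.float64(-421.6))), (np.int32(396), (np.float64(-98.2), np.float64(256.0)))]
```

View pics/s11.png

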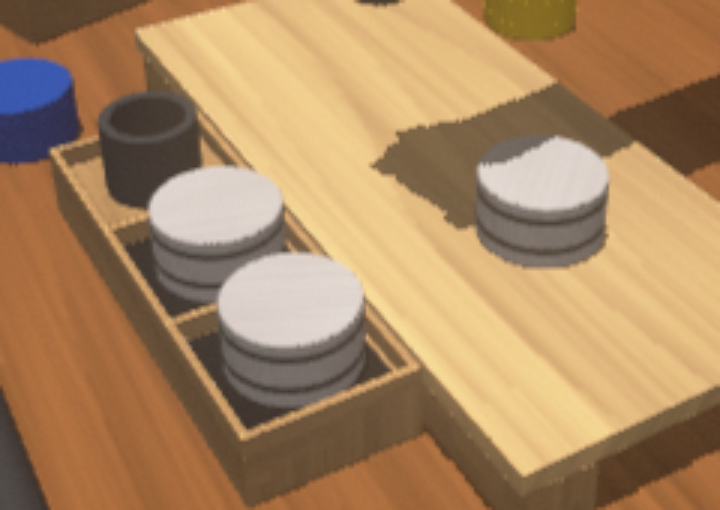

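The scene shows both solid pistons flat in their cells at (217,230) and (290,325). The hollow one stands on the deck at (542,200), and the bystanders are untouched.

```bash
python3 -c "
from bench import bot
print(bot.finish_job())"
```

```text
the job is handed in; nothing more can be done
None
```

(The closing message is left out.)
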